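Bolt the key box and hold the touch key to its reader

ROBOT

A 6-joint arm with a two-finger parallel gripper is mounted at the origin on the work surface. World frame = base frame: x ahead of the robot, y to its left, z up, the work surface at z = 0. Lengths are in m, angles in rad, forces in N, time in s.
With the tool pointing down it reaches from about 0.3 to 0.875 m from the base axis. Payload 6.4 kg.
Tool frame: the origin (TCP) lies on the centre line of the jaws, within the pads' length; the fingertips stand 25 mm ahead of it and the grasp point (between the pads) lies 6 mm ahead of it; z points along the fingers, y is the line along which they close (so a half turn about z gives the same grasp; the last joint's range is limited). The gripper opens to 85 mm and grips with 20 to 120 N. Pads are 22 mm wide; open, the fingers measure 114 mm over their backs; the gripper's body (76 mm by 85 mm) begins 54 mm behind the grasp point. The pads swing forward as they close: fully open they stand 13 mm farther back than shut.
Start: joints at [-1.464, 0.181, 1.607, -0, 1.354, -0.206], TCP at [0.177, -0.547, 0.256] pointing down, gripper open.
Joint ranges: [-2.99, 2.99], [-0.89, 2.07], [0.3, 2.58], [-1.14, 4.28], [0, 2.63], [-3.12, 3.12]. Speed limits (rad/s): [2.57, 2.57, 3.01, 3.14, 3.14, 3.14].

INTERFACE

Orientations are given as a unit quaternion [w, x, y, z].
In Python, from bench import get_obs, camera, hand_in, spot_in gives the robot as it stands.
- The arm moves only by the shell command python3 -m jog 'ROWS'. ROWS is JSON, one flat list of numbers, 7 for each row, row after row: the shift along the tool's x, y, z in m, then the turn, a rotation vector about the tool's x, y, z in rad, then the closure, from 0 (fully open) to 1 (shut). A call has 1 to 20 rows; each row is the pose to reach, as a shift and turn from the pose commanded when the call began, along the tool's axes at that moment; what a row does not reach only later rows make up. A row lasts 1/8 s, in which the tool goes at most 62.5 mm and 10.7 degrees, less where a joint would pass 70% of its speed; a pose out of reach is approached as far as the arm can. A call with a gripper value outside its range is refused whole. The fingers move at their own pace and stop on an object; the grip force is fixed at half the most. Time passes only in rows, so rows that repeat a pose let the fingers close. It gives the time, the measured TCP pose, the force, the opening and the grip force at its end, in the units of the state.
- get_obs(): the state, without advancing time (a new reading comes with each control period).
- camera(name): name is "scene" or "top" or "wrist"; returns a dict with "frame" (400x640x3 uint8, red, green, blue), "mtx" (3x3 intrinsics, pixels), "extrinsics" (4x4, takes a point from camera to world coordinates). Camera axes: x right, y up, looking along -z (the intrinsics and any distortion apply to the point x, -y, -z); pixel columns grow to the right and rows downward; lengths in m; the calibration is good to about 2 mm. A picture is of the moment at which its call begins. There is no depth.
- hand_in(): hands the job in; it is judged then, once.
Trained networks look in a picture, given as the dict that the camera call returned (one of the last four; its "shot" number tells which), for a name from the list of things; names that differ only in an ending like _2 or _b are one class to them, and where a whole thing is asked for, a point or a joint stands for the part that bears it (a point fixed in the world has none). Each returns a list of dicts, best first, with "confidence" (0 to 1); they miss things now and then, are a little off and sometimes report something else, mostly with a low value. They report only what shows in the picture. A call takes as long as a camera call.
- spot_in(picture, name): "xyz" ([x, y, z] in m, in world coordinates, good to about 4 mm: the middle of the surface that is visible of it).
The state is a dict: "time_s": time; "q": joint angles; "dq": joint speeds; "joint_efforts": joint torques, N m; "eef_pos": TCP position; "eef_rot": TCP orientation; "wrist_force": force on the tool from outside, world axes, zero at the start; "torque": the same for the moment, N m; "opening": opening from 0.0 (shut) to 1.0 (fully open); "grasp_force": force on a finger pad.
Only numpy, scipy, OpenCV 4.12 (cv2) and the standard library are available. Lean on these libraries where they do the work, as an engineer would, in place of code of your own. Each camera call takes 0.05 s, during which the arm holds its last target. There are 200 camera calls.

TASK

Lock up the bamboo key box: first slide the barrel bolt on its lid fully home into the keeper, leaving the touch key in its holder meanwhile. Then lift the touch key out of the holder and press its steel tip gently on the dot in the middle of the reader's sprung pad, the key square to the sloping pad and the pad pushed about halfway in, not to its stop. Finish while still holding it there, leaving the bowl, flashlight, dish and jar where they are.

Things in the scene. Friction and masses are not known exactly. Their poses are not given: they have to be found in the camera images.
- key_box: Closed bamboo box, fixed to the shelf, 156 (x) x 206 (y) mm, top of the lid 100 mm up; origin at the centre of its underside, z up. The lid stays shut. A steel barrel bolt lies along the box's y axis on the lid, its axis at x = -40 mm, z = 112 mm, carried by two guide straps 12 mm long (y = -55 and +55 mm) whose tops are at z = 120 mm. The keeper, a steel loop on the +y end wall (y = 104 to 116 mm), tops out at z = 122 mm.
- bolt (a joint): Travel of the bolt in m along the box's +y axis: 0 fully drawn back, 0.040 fully home in the keeper (end stop; home counts from 0.035). Sliding it takes about 2 N; it stays where it is left.
- bolt_knob (a point): Grip point on the bolt's upright round knob, which moves with the bolt: knob 14 mm in diameter, standing straight up from the bolt axis; this point is on its centre line 10 mm below its flat top, and the top is 152 mm above the shelf. Axes as the box's: +y is the way home. At joint value 0 the knob is at y = -20 mm of the box.
- reader: White plastic touch reader, fixed to the shelf, 94 (x) x 90 (y) mm, with a top face sloping at 20 degrees, lower towards the reader's -x side, face centre 75 mm up; origin at the centre of its underside, z up. In the middle of the slope a round grey bezel (52 mm across) surrounds a round steel pad 36 mm across, with a black dot 8 mm across at its centre.
- pad_top (a point): Centre of the steel pad's flat top (the dot); moves with the pad. Its z axis is the outward normal of the sloping pad (20 degrees off vertical, leaning to the reader's -x), y along the reader's y. Unpressed, the pad stands 12 mm proud of the sloping face.
- reader_pad (a joint): How far the pad is pressed in, in m along its normal: 0 out, 0.010 at its stop. Spring: about 1.2 N to start, 0.4 N more per mm, 5.2 N at the stop.
- touch_key: Touch key, 60 g or so (mass varies), 100 mm long, standing upright, tip down, in its holder at the start, with up to 2 degrees of lean. Origin at the centre of the tip's end face; z runs along the key from the tip to the grip. Tip: round steel rod 10 mm in diameter, z = 0 to 42 mm. Thin square collar 22 mm wide at z = 40 to 44 mm. Grip: plain metal square bar 18 x 18 mm, sides along the key's x and y, z = 40 to 100 mm.
- key_tip (a point): Centre of the end face of the key's steel tip (same point and axes as touch_key).
- holder: White plastic block 60 x 60 x 36 mm fixed to the shelf, origin at the centre of its underside, z up. In the middle of its top is a round hole 12 mm in diameter and 30 mm deep in which the key stands, its tip 6 mm above the shelf and the key's collar 10 mm above the block.
- bowl: Teal silicone bowl, 136 mm across, 48 mm high, loose; origin at the centre of its underside. Leave alone.
- flashlight: Grey flashlight lying on the shelf, 145 mm long, 44 mm thick, loose; origin under its middle, x along it. Leave alone.
- key_dish: Cream ceramic key dish, 96 mm across, 24 mm high, loose; origin at the centre of its underside. Leave alone.
- jar: Small glass jar with metal cap, 60 mm across, 75 mm high, loose; origin at the centre of its underside. Leave alone.

How it is judged:
By the outcome, as a careful person would: the job done as asked, in the order asked, and still so for the second after the job is handed in, while the arm keeps its last pose, push and grip.
It also fails if it takes over 42 s, if anything falls off the work surface, if the arm or the gripper's body presses on something with over 40 N, if the wrist force passes 120 N, or if a joint passes its speed limit or range.

## Working session

There is one attempt and no reset: what is moved stays moved. The work goes in short steps, Python scripts to look and compute and a shell command to move; the robot and the scene stay as the last step left them, time stands still between calls to the robot, and variables do not carry over. Pictures are saved under pics/ and viewed, at most 10 in all, crops included, and the job is handed in when it is done.

```bash
mkdir -p pics; cat > h.py <<'E'
import numpy as np, cv2
from bench import *
def save(c,n): cv2.imwrite('pics/'+n,c['frame'][:,:,::-1])
def proj(c,P):
    E=np.linalg.inv(c['extrinsics']);p=(E[:3,:3]@np.asarray(P,float).T).T+E[:3,3]
    p=p*[1,-1,-1];u=(c['mtx']@p.T).T;return u[:,:2]/u[:,2:]
def ray(c,uv,z):
    d=np.linalg.inv(c['mtx'])@[uv[0],uv[1],1];d=c['extrinsics'][:3,:3]@(d*[1,-1,-1]);o=c['extrinsics'][:3,3]
    return o+d*(z-o[2])/d[2]
E
python3 - <<'E'
from h import *
np.set_printoptions(precision=4,suppress=True)
for n in ('top','scene'):
    c=camera(n);save(c,n+'0.png');print(n,c['extrinsics'].tolist(),c['mtx'].tolist(),[k for k in c])
    for t in ('key_box','bolt_knob','reader','pad_top','touch_key','holder','bowl','flashlight','key_dish','jar'):
        print(t,[(np.round(d['xyz'],4).tolist(),round(d['confidence'],2)) for d in spot_in(c,t)[:2]])
print(get_obs())
E
```

```text
top [[-0.045466979368985125, 0.9788644792179303, -0.1993917879765131, 0.38716977052383406], [-0.9989558305566743, -0.043658030837981726, 0.013461981287125927, 0.0018734889599676], [0.004472402473545144, 0.19979566478970537, 0.9798273776269749, 1.0058098441559207], [0.0, 0.0, 0.0, 1.0]] [[404.09993378245673, 0.0, 318.33542743419173], [0.0, 404.09993378245673, 197.55067124010452], [0.0, 0.0, 1.0]] ['frame', 'mtx', 'extrinsics', 'shot']
key_box [([0.5228, -0.2071, 0.0988], 0.61), ([0.5886, 0.1091, 0.0954], 0.29)]
bolt_knob [([0.487, -0.1984, 0.1189], 0.82)]
reader [([0.4851, 0.3041, 0.0744], 0.87)]
pad_top [([0.4772, 0.3198, 0.0847], 0.47)]
touch_key [([0.5938, 0.1038, 0.0973], 0.54)]
holder [([0.5872, 0.1059, 0.0359], 0.65)]
bowl [([0.7897, 0.1296, 0.0134], 0.69)]
flashlight [([0.7679, -0.1188, 0.0351], 0.81)]
key_dish [([0.3735, 0.0401, 0.0159], 0.97)]
jar [([0.7125, -0.3051, 0.0751], 0.79)]
scene [[0.37649567209324936, -0.5408081728420324, 0.7521818457542796, 1.36941059236905], [0.9262593458313817, 0.2047027560511154, -0.3164496894059122, -0.35074878984756724], [0.01716488144652403, 
[... 575 characters left out ...]
, 0.0788], 0.2)]
bowl [([0.7616, 0.1344, 0.0245], 0.71), ([0.6025, 0.1046, 0.077], 0.4)]
flashlight [([0.796, -0.1266, 0.0313], 0.82)]
key_dish [([0.366, 0.0423, 0.0091], 0.85)]
jar [([0.7429, -0.3165, 0.0526], 0.56)]
{'time_s': 1.1, 'q': array([-1.4643,  0.1808,  1.607 ,  0.    ,  1.3538, -0.2063]), 'dq': array([ 0.0016,  0.0001, -0.0005, -0.0005, -0.0001, -0.0001]), 'joint_efforts': array([  0.0006, -44.4846, -35.1684,  -0.0002,   0.0008,  -0.    ]), 'eef_pos': array([ 0.177 , -0.5471,  0.2563]), 'eef_rot': array([0.    , 0.9878, 0.1558, 0.    ]), 'wrist_force': array([0.0099, 0.0996, 0.2901]), 'torque': array([-0.0369,  0.0054, -0.0025]), 'grasp_force': 0.0, 'opening': 0.9984743753432884}
```

View pics/top0.png

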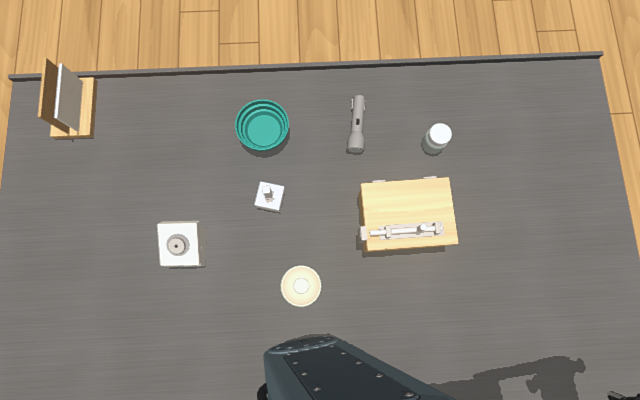

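View pics/scene0.png

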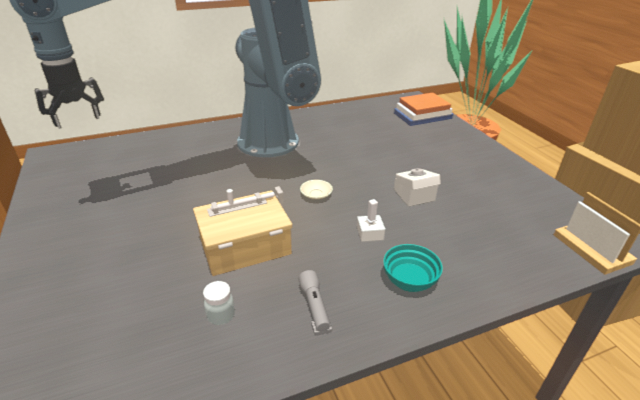

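```bash
python3 - <<'E'
import cv2,numpy as np
t=cv2.imread('pics/top0.png');s=cv2.imread('pics/scene0.png')
r=lambda i,x,y,w,h,k:cv2.resize(i[y:y+h,x:x+w],None,fx=k,fy=k,interpolation=cv2.INTER_CUBIC)
o=np.zeros((600,800,3),np.uint8)
def put(a,x,y): o[y:y+a.shape[0],x:x+a.shape[1]]=a
put(r(t,355,170,110,85,4),0,0)
put(r(t,150,212,60,60,5),450,0)
put(r(t,245,172,50,50,5),450,310)
put(r(s,190,180,110,60,4),0,345)
cv2.imwrite('pics/z.png',o)
E
```

```text
(no output)
```

View pics/z.png

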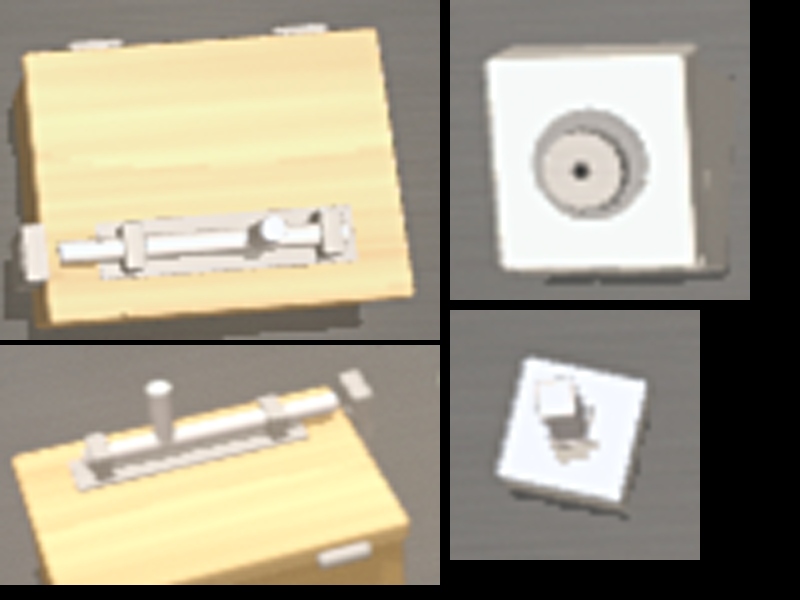

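```bash
cat >> h.py <<'E'
from scipy.optimize import least_squares
def fit(c,L,uv,x0):
    L=np.array(L,float)
    def W(p): a=p[2];R=np.array([[np.cos(a),-np.sin(a),0],[np.sin(a),np.cos(a),0],[0,0,1]]);return L@R.T+[p[0],p[1],0]
    r=least_squares(lambda p:(proj(c,W(p))-uv).ravel(),x0);return r.x,np.abs(r.fun).max(),W
E
python3 - <<'E'
from h import *
np.set_printoptions(precision=4,suppress=True)
c=camera('top')
z=lambda pts,ox,oy,k,X,Y:np.array([[ (x-X+.5)/k+ox-.5,(y-Y+.5)/k+oy-.5] for x,y in pts])
b=z([(22,55),(377,29),(413,295),(48,325)],355,170,4,0,0)
print('box',fit(c,[[.078,.103,.1],[.078,-.103,.1],[-.078,-.103,.1],[-.078,.103,.1]],b,[.53,-.2,0])[:2])
k=z([(273,228)],355,170,4,0,0)[0];print('knob',ray(c,k,.152))
h=z([(527,357),(647,380),(622,502),(497,473)],245,172,5,450,310)
print('hold',fit(c,[[.03,.03,.036],[.03,-.03,.036],[-.03,-.03,.036],[-.03,.03,.036]],h,[.59,.1,0])[:2])
print('keytop',ray(c,z([(558,397)],245,172,5,450,310)[0],.106))
r=z([(487,60),(687,56),(695,265),(503,268)],150,212,5,450,0);t=np.tan(np.radians(20))*.047
for s in range(4):
    L=np.array([[.047,.045,.075+t],[.047,-.045,.075+t],[-.047,-.045,.075-t],[-.047,.045,.075-t]])
    L=np.roll(L,s,0);print('reader',s,fit(c,L,r,[.48,.3,s*np.pi/2])[:2],fit(c,L,r,[.48,.3,-s*np.pi/2])[:2])
print('dot',ray(c,z([(581,171)],150,212,5,450,0)[0],.0863))
print(camera('wrist')['extrinsics'],get_obs()['eef_rot'])
s=cv2.imread('pics/scene0.png');o=np.hstack([cv2.resize(s[155:215,385:450],None,fx=6,fy=6,interpolation=2),cv2.resize(s[190:250,345:400],None,fx=6,fy=6,interpolation=2)]);cv2.imwrite('pics/z2.png',o)
E
```

```text
box (array([ 0.5265, -0.2134,  0.03  ]), np.float64(0.5753938493316184))
knob [ 0.4879 -0.2292  0.152 ]
hold (array([ 0.5959,  0.1085, -0.2507]), np.float64(0.5903306495139873))
keytop [0.5955 0.1074 0.106 ]
reader 0 (array([ 0.4818,  0.3151, -0.0338]), np.float64(0.5349334558054295)) (array([ 0.4818,  0.3151, -0.0338]), np.float64(0.5349334558054295))
reader 1 (array([ 0.4824,  0.3157, -1.5624]), np.float64(3.63427626154089)) (array([ 0.4824,  0.3157, -1.5624]), np.float64(3.6342731457561683))
reader 2 (array([0.4834, 0.3148, 3.2314]), np.float64(3.5585351305311974)) (array([ 0.4834,  0.3148, -3.0517]), np.float64(3.5585350670867797))
reader 3 (array([0.4827, 0.3139, 1.6124]), np.float64(4.85837038602358)) (array([ 0.4827,  0.3139, -4.6708]), np.float64(4.858385274893834))
dot [0.4773 0.3166 0.0863]
[[ 0.3071  0.9185  0.2492  0.2398]
 [-0.9517  0.2963  0.0807 -0.5272]
 [ 0.0002 -0.2619  0.9651  0.3736]
 [ 0.      0.      0.      1.    ]] [-0.      0.9878  0.1558  0.    ]
```

View pics/z2.png

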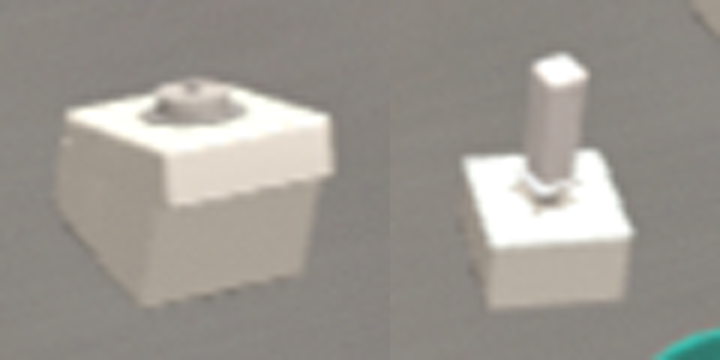

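```bash
cat >> h.py <<'E'
from scipy.spatial.transform import Rotation as Ro
def pose():
    o=get_obs();return np.array(o['eef_pos']),Ro.from_quat(np.roll(o['eef_rot'],-1))
def rel(p,R):
    p0,R0=pose();return np.round(np.r_[R0.inv().apply(np.array(p)-p0),(R0.inv()*R).as_rotvec()],4).tolist()
def down(yaw): return Ro.from_euler('z',yaw)*Ro.from_euler('x',np.pi)
E
python3 -c "
from h import *
print(rel([.488,-.231,.23],down(.03)))"
```

```text
[0.3932, -0.205, 0.0263, -0.0, -0.0, 0.2828]
```

```bash
python3 -m jog '[0.393,-0.205,0.026,0,0,0.283,0.5, 0.393,-0.205,0.026,0,0,0.283,0.5, 0.393,-0.205,0.026,0,0,0.283,0.5, 0.393,-0.205,0.026,0,0,0.283,0.5, 0.393,-0.205,0.026,0,0,0.283,0.5, 0.393,-0.205,0.026,0,0,0.283,0.5, 0.393,-0.205,0.026,0,0,0.283,0.5, 0.393,-0.205,0.026,0,0,0.283,0.5, 0.393,-0.205,0.026,0,0,0.283,0.5, 0.393,-0.205,0.026,0,0,0.283,0.5]'
python3 - <<'E'
from h import *
c=camera('wrist');save(c,'w1.png');print(pose()[0],get_obs()['opening'])
for t in ('bolt_knob','bolt'): print([(np.round(d['xyz'],4).tolist(),round(d['confidence'],2)) for d in spot_in(c,t)[:2]])
print(proj(c,[[.487,-.2346,.152],[.4879,-.2292,.152]]))
E
```

```text
time_s: 2.45
eef_pos: [0.4871, -0.2322, 0.2304]
eef_rot: [0.0, 1.0, 0.014, -0.0]
wrist_force: [-0.3, 0.4, -0.7]
opening: 0.501
grasp_force: 0.0
[ 0.48705425 -0.23240476  0.23040261] 0.49552269672858795
[([0.4874, -0.2023, 0.12], 0.78)]
[([0.4871, -0.2072, 0.1173], 0.75)]
[[323.55051471 216.20494125]
 [315.77318126 214.7651556 ]]
```

View pics/w1.png

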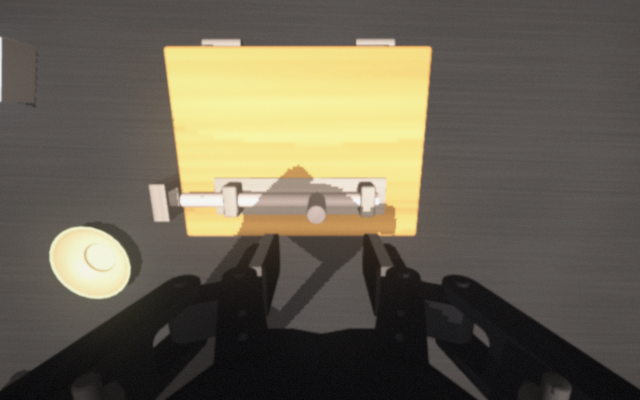

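```bash
python3 -m jog '[0.001,-0.003,0.04,0,0,0,0.5, 0.001,-0.003,0.077,0,0,0,0.5, 0.001,-0.003,0.077,0,0,0,0.5, 0.001,-0.003,0.077,0,0,0,1, 0.001,-0.003,0.077,0,0,0,1, 0.001,-0.003,0.077,0,0,0,1, 0.001,-0.003,0.077,0,0,0,1]'
python3 -c "
from h import *
o=get_obs();print(o['time_s'],o['eef_pos'],o['opening'],o['grasp_force'],o['wrist_force'])
print(rel([.487,-.197,.153],down(.03)))"
```

```text
time_s: 3.48
eef_pos: [0.4897, -0.2292, 0.1555]
eef_rot: [0.001, 1.0, 0.015, 0.001]
wrist_force: [-1.5, -1.1, 7.6]
opening: 0.137
grasp_force: 58.9
3.475 [ 0.48966606 -0.22917638  0.15546334] 0.13749886111716128 58.85822653770447 [-1.47540705 -1.09813064  7.57807938]
[-0.0017, -0.0322, 0.0024, 0.0028, -0.0025, -0.0002]
```

```bash
python3 -m jog '[0,-0.008,-0.001,0,0,0,1, 0,-0.018,-0.002,0,0,0,1, 0,-0.028,-0.002,0,0,0,1, 0,-0.034,-0.002,0,0,0,1, 0,-0.034,-0.002,0,0,0,1]'
```

```text
time_s: 4.1
eef_pos: [0.4886, -0.1943, 0.1556]
eef_rot: [0.001, 1.0, 0.015, 0.001]
wrist_force: [5.3, -4.9, -4.3]
opening: 0.139
grasp_force: 59.2
```

```bash
python3 -m jog '[0,-0.002,0,0,0,0,1, 0,-0.004,0,0,0,0,1, 0,-0.004,0,0,0,0,1]'; python3 -m jog '[0,-0.002,0,0,0,0,1, 0,-0.003,0,0,0,0,1]'
```

```text
time_s: 4.47
eef_pos: [0.4886, -0.1939, 0.1557]
eef_rot: [0.004, 1.0, 0.015, 0.001]
wrist_force: [4.8, -18.8, -11.3]
opening: 0.139
grasp_force: 58.8
time_s: 4.72
eef_pos: [0.4886, -0.1936, 0.1558]
eef_rot: [0.007, 1.0, 0.015, 0.002]
wrist_force: [5.3, -33.3, -15.8]
opening: 0.139
grasp_force: 58.7
```

```bash
python3 -m jog '[0,0.006,0,0,0,0,1, 0,0.006,0,0,0,0,0.6, 0,0.006,0,0,0,0,0.5, 0,0.006,-0.06,0,0,0,0.5, 0,0.006,-0.1,0,0,0,0.5, 0,0.006,-0.1,0,0,0,0.5]'
python3 - <<'E'
from h import *
c=camera('wrist');save(c,'w2.png')
R=Ro.from_euler('z',.03)
for d in (.035,.04): print(proj(c,[R.apply([-.04,-.02+d,.152])+[.5265,-.2134,0]]))
print(rel([.55,.1045,.255],down(-.25)))
E
```

```text
time_s: 5.48
eef_pos: [0.4893, -0.1935, 0.2593]
eef_rot: [0.002, 1.0, 0.015, 0.003]
wrist_force: [-0.2, 0.5, -0.3]
opening: 0.499
grasp_force: 0.0
[[327.32282208 209.05902146]]
[[320.98143271 209.06665919]]
[0.0708, -0.2953, 0.0015, 0.0013, -0.0026, 0.2806]
```

View pics/w2.png

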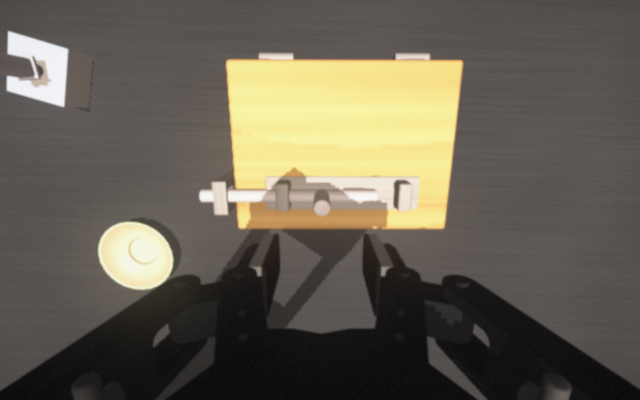

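```bash
python3 -c "
from h import *
print(rel([.5905,.1075,.235],down(.21)))"
```

```text
[0.1114, -0.2971, 0.0216, 0.0019, -0.0022, -0.1794]
```

```bash
python3 -m jog '[0.111,-0.297,0.021,0.002,-0.002,-0.18,0.5, 0.111,-0.297,0.021,0.002,-0.002,-0.18,0.5, 0.111,-0.297,0.021,0.002,-0.002,-0.18,0.5, 0.111,-0.297,0.021,0.002,-0.002,-0.18,0.5, 0.111,-0.297,0.021,0.002,-0.002,-0.18,0.5, 0.111,-0.297,0.021,0.002,-0.002,-0.18,0.5, 0.111,-0.297,0.021,0.002,-0.002,-0.18,0.5, 0.111,-0.297,0.021,0.002,-0.002,-0.18,0.5]'
python3 - <<'E'
from h import *
c=camera('wrist');im=c['frame'][:,:,::-1]
print(proj(c,[[.5955,.1074,.106],[.5955,.1074,.05],[.5959,.1085,.036]]))
cv2.imwrite('pics/w3.png',cv2.resize(im[130:330,200:440],None,fx=3,fy=3,interpolation=2))
print([d for d in spot_in(c,'touch_key')[:2]]);print(get_obs()['eef_pos'])
np.savez('c3.npz',mtx=c['mtx'],extrinsics=c['extrinsics'])
E
```

```text
time_s: 6.52
eef_pos: [0.5892, 0.1058, 0.2336]
eef_rot: [-0.001, 0.995, 0.104, -0.002]
wrist_force: [0.5, -0.4, -0.4]
opening: 0.499
grasp_force: 0.0
[[320.35510436 189.44630139]
 [320.53524935 176.47036883]
 [319.64221239 173.34233474]]
[{'xyz': [0.6027, 0.1122, 0.1033], 'confidence': 0.78}]
[0.5895723  0.10560806 0.23422724]
```

View pics/w3.png

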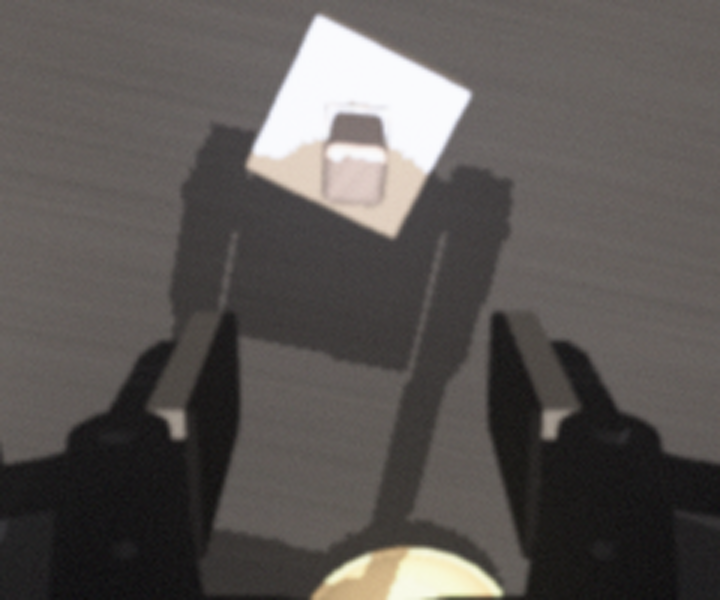

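```bash
python3 -c "
from h import *
c=np.load('c3.npz');a=ray(c,(318.2,188.2),.106);print(a)
print(rel([a[0],a[1],.091],down(.17)))"
```

```text
[0.59618297 0.10940175 0.106     ]
[0.0076, -0.0021, 0.1432, -0.002, 0.0022, 0.0378]
```

```bash
python3 -m jog '[0.0075,-0.002,0.03,-0.002,0.002,0.038,0.5, 0.0075,-0.002,0.08,-0.002,0.002,0.038,0.5, 0.0075,-0.002,0.12,-0.002,0.002,0.038,0.5, 0.0075,-0.002,0.143,-0.002,0.002,0.038,0.5, 0.0075,-0.002,0.143,-0.002,0.002,0.038,0.5, 0.0075,-0.002,0.143,-0.002,0.002,0.038,1, 0.0075,-0.002,0.143,-0.002,0.002,0.038,1, 0.0075,-0.002,0.143,-0.002,0.002,0.038,1, 0.0075,-0.002,0.143,-0.002,0.002,0.038,1]'
```

```text
time_s: 7.75
eef_pos: [0.5977, 0.1106, 0.0932]
eef_rot: [0.0, 0.996, 0.086, 0.002]
wrist_force: [-1.4, -0.6, 6.3]
opening: 0.204
grasp_force: 59.2
```

```bash
python3 -m jog '[0,0,-0.015,0,0,0,1, 0,0,-0.04,0,0,0,1, 0,0,-0.08,0,0,0,1, 0,0,-0.12,0,0,0,1, 0,0,-0.12,0,0,0,1]'
cat >> h.py <<'E'
P=np.array([.4776,.316,.0863]);RR=Ro.from_euler('z',-.034)*Ro.from_euler('y',-np.radians(20))
N=RR.apply([0,0,1]);RT=RR*Ro.from_euler('x',np.pi)
E
python3 -c "
from h import *
print(get_obs()['opening'],get_obs()['wrist_force'])
T=P+.030*N+.087*N
print(T,rel(T,RT))"
```

```text
time_s: 8.38
eef_pos: [0.5985, 0.1111, 0.2163]
eef_rot: [0.0, 0.996, 0.086, 0.004]
wrist_force: [-0.3, -0.2, -1.1]
opening: 0.202
grasp_force: 59.0
0.202083745053471 [-0.330896   -0.22763657 -1.13945622]
[0.43760677 0.31736029 0.19624404] [-0.1233, -0.2308, 0.0189, -0.0358, 0.34, 0.204]
```

```bash
python3 -m jog '[-0.03,-0.055,0,-0.01,0.085,0.05,1, -0.06,-0.11,0.0,-0.018,0.17,0.1,1, -0.09,-0.165,0.01,-0.027,0.255,0.15,1, -0.123,-0.231,0.019,-0.036,0.34,0.204,1, -0.123,-0.231,0.019,-0.036,0.34,0.204,1, -0.123,-0.231,0.019,-0.036,0.34,0.204,1, -0.123,-0.231,0.019,-0.036,0.34,0.204,1]'
python3 - <<'E'
from h import *
print(rel(P+.117*N,RT))
o=np.zeros((600,800,3),np.uint8)
def put(a,x,y): o[y:y+a.shape[0],x:x+a.shape[1]]=a
p0,R0=pose();z=R0.apply([0,0,1])
for n,k,w,h,x,y in (('wrist',2,200,140,0,0),('top',5,80,100,405,0),('scene',5,80,60,0,290)):
    c=camera(n);im=c['frame'][:,:,::-1];pt=proj(c,[p0+z*.06,p0+z*.087,P])
    u=(pt[1]-[w/2,h/2]).round().astype(int);u=np.clip(u,0,[640-w,400-h])
    put(cv2.resize(im[u[1]:u[1]+h,u[0]:u[0]+w],None,fx=k,fy=k,interpolation=2),x,y);print(n,u,pt.tolist())
    np.savez('c4%s.npz'%n,mtx=c['mtx'],extrinsics=c['extrinsics'])
cv2.imwrite('pics/m.png',o)
E
```

```text
time_s: 9.25
eef_pos: [0.4361, 0.3168, 0.1922]
eef_rot: [0.003, 0.985, -0.017, 0.17]
wrist_force: [-0.0, -1.0, -0.5]
opening: 0.2
grasp_force: 59.1
[0.0028, -0.0006, -0.0033, 0.0013, 0.0081, -0.0006]
wrist [220 142] [[320.0305214735784, 225.24634938389178], [320.1056517032528, 212.10072686725889], [319.1962747112031, 197.46072668946013]]Traceback (most recent call last):
  File "<stdin>", line 9, in <module>
  File "<stdin>", line 4, in put
ValueError: could not broadcast input array from shape (500,400,3) into shape (500,395,3)
```

```bash
python3 - <<'E'
from h import *
o=np.zeros((600,800,3),np.uint8)
def put(a,x,y): o[y:y+a.shape[0],x:x+a.shape[1]]=a
p0,R0=pose();z=R0.apply([0,0,1])
for n,k,w,h,x,y in (('wrist',3,130,90,0,0),('top',5,80,100,400,0),('scene',5,78,60,0,290)):
    c=camera(n);im=c['frame'][:,:,::-1];pt=proj(c,[p0+z*.03,p0+z*.087,P])
    u=(pt[1]-[w/2,h/2]).round().astype(int);u=np.clip(u,0,[640-w,400-h])
    put(cv2.resize(im[u[1]:u[1]+h,u[0]:u[0]+w],None,fx=k,fy=k,interpolation=2),x,y);print(n,u,pt.tolist())
    np.savez('c4%s.npz'%n,mtx=c['mtx'],extrinsics=c['extrinsics'])
cv2.imwrite('pics/m.png',o)
E
```

```text
wrist [255 167] [[319.9223198485286, 244.82919336279105], [320.10613638845615, 212.04931386875762], [318.705541987182, 198.18234601603186]]
top [133 200] [[162.8461150731407, 257.57486035136617], [172.5498925368434, 250.14266443202894], [176.0808220974099, 245.6617400994815]]
scene [375 131] [[413.4631738491461, 141.7410489148451], [414.18916634975, 161.10824665304415], [415.4229727335361, 170.11179620997112]]
```

View pics/m.png

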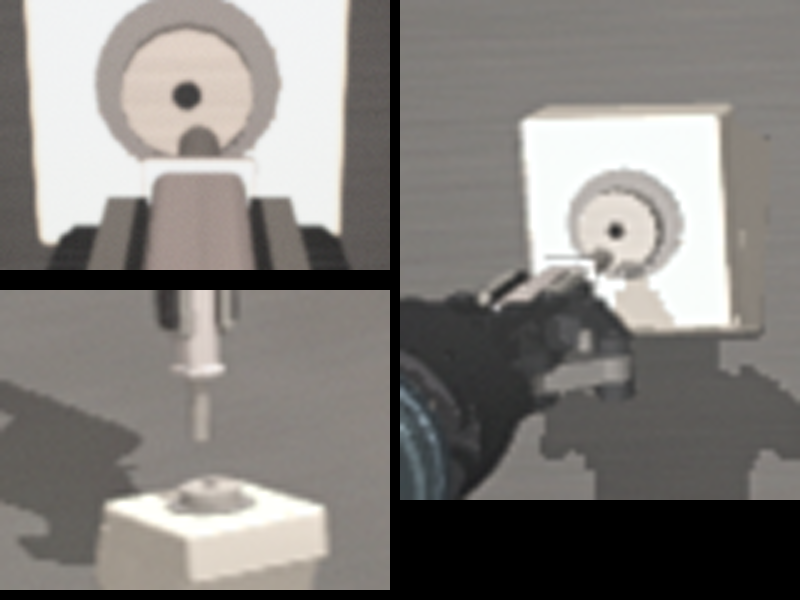

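```bash
python3 - <<'E'
from h import *
np.set_printoptions(precision=2,suppress=True)
p0,R0=pose()
c=np.load('c4wrist.npz')
f=lambda x,y,z:proj(c,[p0+R0.apply([x,y,z])])[0]
for d in (-.003,-.0015,0,.0015): print(d,'tip rim',f(d+.005,0,.087),'+2mm z',f(d+.005,0,.089),'collar front low',f(d+.011,0,.047),'collar up',f(d+.011,0,.043),'coll corners',f(d+.011,-.011,.047),f(d+.011,.011,.047))
print(f(0,.001,.087)-f(0,0,.087))
a=ray(c,(317.2,198.5),.0863);print('dot',a)
w=np.load('c4top.npz')
print('topdot',ray(w,((615-400+.5)/5+132.5,(231.5)/5+199.5),.0863))
g=lambda x,z:proj(w,[p0+R0.apply([x,0,z])])[0]
for d in(-.002,0,.002): print(((g(d,.087)-[133,200])*5+[400,0]),((g(d,.06)-[133,200])*5+[400,0]))
E
python3 - <<'E'
import cv2,numpy as np
E
```

```text
-0.003 tip rim [319.93 209.6 ] +2mm z [319.94 208.78] collar front low [319.77 220.34] collar up [319.75 222.69] coll corners [300.9  220.36] [338.64 220.33]
-0.0015 tip rim [319.93 207.6 ] +2mm z [319.94 206.79] collar front low [319.77 217.91] collar up [319.75 220.2 ] coll corners [300.85 217.92] [338.68 217.89]
0 tip rim [319.93 205.6 ] +2mm z [319.93 204.8 ] collar front low [319.76 215.46] collar up [319.74 217.7 ] coll corners [300.8  215.47] [338.72 215.44]
0.0015 tip rim [319.93 203.58] +2mm z [319.93 202.8 ] collar front low [319.76 213.  ] collar up [319.74 215.19] coll corners [300.76 213.01] [338.76 212.98]
[ 1.39 -0.  ]
dot [0.48 0.32 0.09]
topdot [0.48 0.32 0.09]
[597.72 255.48] [575.54 272.62]
[597.46 251.06] [575.26 268.07]
[597.2  246.64] [574.99 263.52]
```

```bash
python3 - <<'E'
from h import *
np.set_printoptions(precision=4,suppress=True)
c=np.load('c4wrist.npz');w=np.load('c4top.npz')
D=ray(c,(317.2,198.5),.0863);print(D,ray(w,(175.6,245.8),.0863))
off=RT.apply([-.0023,.0007,.087])
for g in (.008,-.002,-.005): print(g,rel(D+g*N-off,RT))
E
```

```text
[0.4774 0.3172 0.0863] [0.4773 0.3171 0.0863]
0.008 [0.0046, -0.0028, 0.0186, 0.0014, 0.0077, -0.0019]
-0.002 [0.0046, -0.0028, 0.0286, 0.0014, 0.0077, -0.0019]
-0.005 [0.0047, -0.0028, 0.0316, 0.0014, 0.0077, -0.0019]
```

```bash
python3 -m jog '[0.0046,-0.0028,0.01,0.0014,0.0077,-0.002,1, 0.0046,-0.0028,0.0186,0.0014,0.0077,-0.002,1, 0.0046,-0.0028,0.0186,0.0014,0.0077,-0.002,1, 0.0046,-0.0028,0.0186,0.0014,0.0077,-0.002,1]'
python3 - <<'E'
from h import *
o=np.zeros((600,800,3),np.uint8)
def put(a,x,y): o[y:y+a.shape[0],x:x+a.shape[1]]=a
p0,R0=pose();D=np.array([.4774,.3172,.0863])
print(rel(D+.008*N-RT.apply([-.0023,.0007,.087]),RT))
for n,k,w,h,x,y in (('wrist',5,80,80,0,0),('top',5,60,60,410,0),('scene',5,78,40,405,310)):
    c=camera(n);im=c['frame'][:,:,::-1];t=p0+R0.apply([-.0023,.0007,.087]);pt=proj(c,[t,D])
    u=(pt[0]-[w/2,h/2]).round().astype(int)
    put(cv2.resize(im[u[1]:u[1]+h,u[0]:u[0]+w],None,fx=k,fy=k,interpolation=2),x,y);print(n,((pt-u)*k+[x,y]).round().tolist())
cv2.imwrite('pics/m2.png',o)
E
```

```text
time_s: 10.0
eef_pos: [0.4462, 0.3198, 0.176]
eef_rot: [0.003, 0.985, -0.016, 0.173]
wrist_force: [-0.2, 0.2, -0.5]
opening: 0.204
grasp_force: 59.1
[0.001, 0.0008, -0.0, -0.0004, 0.0005, 0.002]
wrist [[200.0, 200.0], [206.0, 177.0]]
top [[560.0, 151.0], [568.0, 144.0]]
scene [[598.0, 411.0], [599.0, 425.0]]
```

View pics/m2.png

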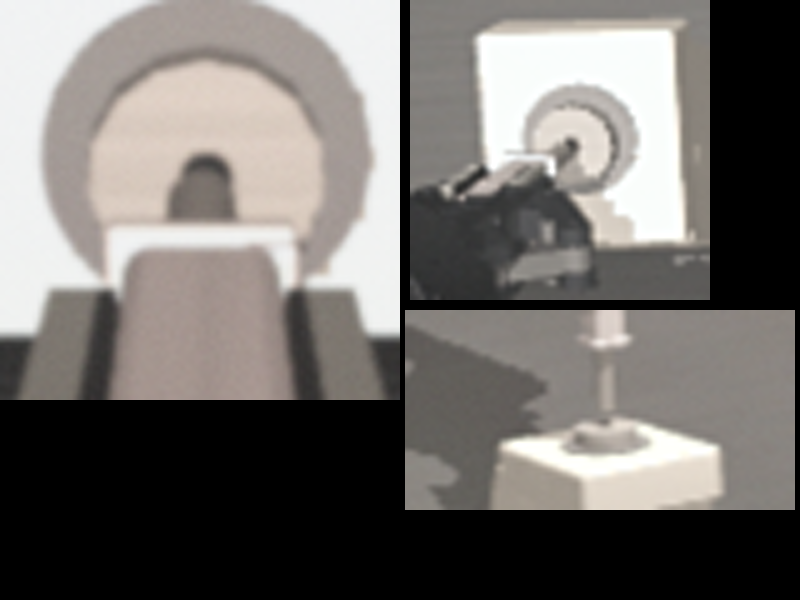

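```bash
cat > f.py <<'E'
from h import *
p,R=pose();D=np.array([.4774,.3172,.0863]);t=p+R.apply([-.0023,.0007,.087])-D
F=[]
o=get_obs();print('depth %.4f lat %s F.n %.2f'%(-t@N,RR.inv().apply(t)[:2].round(4),o['wrist_force']@N), o['wrist_force'].round(2),'tilt',np.degrees((R.inv()*RT).as_rotvec()).round(2))
E
python3 -m jog '[0.001,0.0008,0.003,0,0,0.002,1, 0.001,0.0008,0.005,0,0,0.002,1, 0.001,0.0008,0.005,0,0,0.002,1]' >/dev/null; python3 f.py
for i in 1 2; do python3 -m jog '[0,0,0.001,0,0,0,1, 0,0,0.001,0,0,0,1]' >/dev/null; python3 f.py; done
```

```text
depth -0.0030 lat [ 0. -0.] F.n 0.59 [-0.41 -0.05  0.48] tilt [-0.02  0.02 -0.01]
depth -0.0022 lat [0.0002 0.0001] F.n -0.96 [-0.64  0.62 -1.26] tilt [-0.04  0.   -0.01]
depth -0.0012 lat [0.0002 0.0001] F.n -0.59 [-0.19  0.08 -0.69] tilt [-0.03  0.   -0.  ]
```

```bash
python3 -m jog '[0,0,0.001,0,0,0,1, 0,0,0.001,0,0,0,1]' >/dev/null; python3 f.py;python3 -m jog '[0,0,0.001,0,0,0,1, 0,0,0.001,0,0,0,1]' >/dev/null; python3 f.py;python3 -m jog '[0,0,0.001,0,0,0,1, 0,0,0.001,0,0,0,1]' >/dev/null; python3 f.py;python3 -m jog '[0,0,0.001,0,0,0,1, 0,0,0.001,0,0,0,1]' >/dev/null; python3 f.py
```

```text
depth -0.0002 lat [0.0002 0.0001] F.n 0.97 [-0.83  0.13  0.72] tilt [-0.04  0.   -0.01]
depth 0.0007 lat [0.0003 0.0001] F.n 1.20 [-0.54 -0.52  1.08] tilt [-0.04 -0.01 -0.01]
depth 0.0018 lat [0.0003 0.0001] F.n 1.70 [-1.06  0.31  1.41] tilt [-0.04 -0.01 -0.01]
depth 0.0028 lat [0.0003 0.0001] F.n 1.45 [-1.04 -0.68  1.17] tilt [-0.04 -0.01 -0.01]
```

```bash
python3 -m jog '[0,0,0.001,0,0,0,1, 0,0,0.002,0,0,0,1, 0,0,0.002,0,0,0,1]' >/dev/null; python3 f.py; python3 - <<'E'
from h import *
F=[]
for i in range(16): c=camera('scene') if i%2 else camera('wrist'); F.append(get_obs()['wrist_force']@N)
print(np.mean(F),np.std(F)/4)
o=np.zeros((600,800,3),np.uint8)
p0,R0=pose();D=np.array([.4774,.3172,.0863]);x=0
for n,k,w,h in (('wrist',5,80,80),('scene',7,56,60)):
    c=camera(n);pt=proj(c,[D])[0];u=(pt-[w/2,h/2]).round().astype(int)
    a=cv2.resize(c['frame'][u[1]:u[1]+h,u[0]:u[0]+w,::-1],None,fx=k,fy=k,interpolation=2);o[:a.shape[0],x:x+a.shape[1]]=a;x+=400
cv2.imwrite('pics/m3.png',o[:430])
E
python3 f.py
```

```text
depth 0.0048 lat [0.0003 0.0002] F.n 2.02 [-1.09 -0.51  1.76] tilt [-0.04 -0.01 -0.  ]
2.5962432632406314 0.13291115518728433
depth 0.0047 lat [0.0003 0.0001] F.n 2.40 [-1.88  0.34  1.87] tilt [-0.04 -0.01 -0.01]
```

View pics/m3.png

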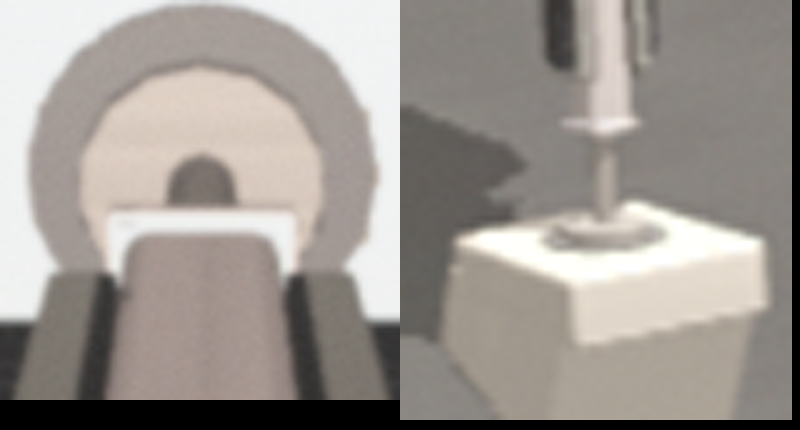

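```bash
python3 -c "
from bench import *
print(get_obs()['time_s'],hand_in())"
```

```text
the job is handed in; nothing more can be done
13.3 None
```

I slid the bolt home to its end stop, then lifted the touch key out and pressed it square on the reader's dot, with the pad about 4.8 mm of 10 mm in at about 3.2 N, and handed in at 13.3 s still holding it; I have no verdict back.

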